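# Put a paint bottle away in the fall-front cabinet

## Task

Put the paint bottle that stands on the bench away: lower the flap of the paint cabinet, stand the bottle in the empty hole of the rack inside, right down on the hole's floor, let go of it and shut the flap fully. Keep the bottle upright throughout, and do not disturb the two bottles already in the rack or the pot of brushes.

Things in the scene. Friction and masses are not known exactly. Their poses are not given: they have to be found in the camera images.
- flap (a joint): Angle of the cabinet's front flap about its bottom hinge: 0 = shut (upright, against the cabinet's front), 1.57 = fully lowered (level, reaching out towards the robot, stopped there by the hinge). It may start a little ajar. Stiff hinges hold the flap wherever it is left; moving it takes about 2 to 5 N at the pull.
- flap_hinge (a point): Middle of the flap's hinge line, at the bottom of the fixed cabinet's front, 42 mm above the bench, level with the cabinet's inner floor. Axes of the cabinet: x level, into the cabinet, away from the robot; y along the hinge line; z up. The flap is plywood, 368 mm wide, 190 mm from hinge to edge, 9 mm thick; lowered, its inner face is level, 42 mm above the bench.
- cabinet_top (a point): Middle of the front edge of the underside of the cabinet's clear plastic top (6 mm thick), right above the hinge, 222 mm above the bench; axes as the cabinet's. The cabinet has plywood floor and sides, clear top and back, and is 370 mm wide, 100 mm deep; inside 352 mm wide and 180 mm high. The top and the 9 mm side walls come right to the front.
- flap_pull (a point): Centre of the flap's pull, an aluminium tab in the middle of the flap's free edge, 30 mm wide (along the hinge), 10 mm thick, 40 mm proud of the edge, in the flap's plane: 20 mm past the edge, 210 mm from the hinge line, 4.5 mm out from the flap's inner face. It and its axes turn with the flap: z away from the hinge, y along the hinge, x from outer to inner face.
- empty_bore (a point): Centre of the floor of the rack's empty hole, in the cabinet; axes as the cabinet's. The rack is a row of three wooden blocks, 22 mm high, along y, holes 72 mm apart, 32 mm behind the cabinet's front. Each has one upright hole of 40 mm diameter, 16 mm deep, its floor 6 mm above the inner floor. The empty one may be any of the three.
- bottle_mid (a point): Centre (half-way up) of the paint bottle to put away: the loose bottle on the bench, beside the cabinet's front, left or right. Grey plastic with a white label band and black cap, 80 mm tall; straight round body of 34 mm diameter from the base up to 60 mm, then a cap of 24 mm diameter. 50 to 100 g. z up its axis.
- tall_bottle_mid (a point): Centre of a tall grey bottle (36 mm diameter, 110 mm tall) standing in one of the rack's holes; leave it.
- squat_jar_mid (a point): Centre of a squat grey jar (36 mm diameter, 46 mm tall) standing in another of the rack's holes; leave it.
- brush_pot_mid (a point): Centre of a white pot (66 mm diameter, 90 mm tall) on the bench on the other side from the bottle, with brushes reaching 185 mm above the bench; leave it.

How it is judged:
On the way, in this order (a step that is already met when the one before it is completed fails the run):
1. the flap is lowered (value of joint flap above 1.3 rad), for 0.2 s.
2. the bottle stands upright on the floor of the rack's empty hole, let go, with the flap still down (horizontal distance between bottle_mid and empty_bore below 0.006 m and z of bottle_mid in the frame of empty_bore below 0.043 m and angle between bottle_mid's own z axis and vertical below 0.1 rad and contact force between the fingers and bottle below 0.1 N and value of joint flap above 1 rad), for 0.2 s.
At the end, for the whole second after the job is handed in: The bottle stands in the hole that was empty, centre within 6 mm of the hole's, its base on the hole's floor (within 3 mm), upright within 0.1 rad and at rest; the flap is shut within 0.04 rad (about 8 mm at the pull) and still (horizontal distance between bottle_mid and empty_bore below 0.006 m and z of bottle_mid in the frame of empty_bore below 0.043 m and angle between bottle_mid's own z axis and vertical below 0.1 rad and linear speed of bottle below 0.02 m/s and value of joint flap below 0.04 rad and velocity of joint flap below 0.05 rad/s); the robot touches nothing.
It fails at once if the paint bottle is tipped more than 0.6 rad (about 35 degrees) (angle between bottle_mid's own z axis and vertical above 0.6 rad).
It fails at once if the tall bottle is shifted by more than 15 mm or tipped (distance of tall_bottle_mid from where it was at the start of the episode above 0.015 m or angle between tall_bottle_mid's own z axis and vertical above 0.3 rad).
It fails at once if the squat jar is shifted by more than 15 mm or tipped (distance of squat_jar_mid from where it was at the start of the episode above 0.015 m or angle between squat_jar_mid's own z axis and vertical above 0.3 rad).
It fails at once if the pot of brushes is shifted by more than 20 mm or tipped (distance of brush_pot_mid from where it was at the start of the episode above 0.02 m or angle between brush_pot_mid's own z axis and vertical above 0.3 rad).
It also fails if it takes over 70 s, if anything falls off the work surface, if the arm or the gripper's body presses on something with over 40 N, if the wrist force passes 120 N, or if a joint passes its speed limit or range.

## Robot

A 7-joint arm with a two-finger parallel gripper is mounted at the origin on the work surface. World frame = base frame: x ahead of the robot, y to its left, z up, the work surface at z = 0. Lengths are in m, angles in rad, forces in N, time in s.
With the tool pointing down it reaches from about 0.425 to 0.875 m from the base axis. Payload 4.7 kg.
Tool frame: the origin (TCP) lies midway between the tips of the shut fingers; the grasp point (between the pads) lies 19 mm behind it (ctrl.grip_point_offset is the distance from the TCP to the grasp point, in m); z points along the fingers, y is the line along which they close (so a half turn about z gives the same grasp; the last joint's range is limited). The gripper opens to 87 mm and grips with 3 to 60 N. Pads are 19 mm wide; open, the fingers measure 117 mm over their backs; the gripper's body (75 mm by 190 mm) begins 51 mm behind the grasp point.
Start: joints at [-1.169, 0.321, -0.07, 1.45, 0.023, 1.371, -0.057], TCP at [0.246, 0.602, 0.223] pointing down, gripper open.
Joint ranges: [-2.86, 2.86], [-0.3, 2.09], [-1.38, 1.24], [0.06, 2.45], [-1.56, 4.7], [0.09, 2.05], [-2.69, 2.69]. Speed limits (rad/s): [2.57, 2.57, 3.14, 3.14, 3.14, 3.14, 3.14].

## Interface

Orientations are given as a rotation vector (axis times angle).
In Python, from bench import ctrl gives the robot as it stands.
- The arm moves only by the tool move_arm, never from a script. Its argument "increments" is text: rows parted by semicolons, each of 7 numbers parted by spaces: the shift along the world's x, y, z in mm, then the turn, a rotation vector about the world's x, y, z in degrees, then the closure in counts, from 0 (fully open) to 255 (shut). A call has exactly 8 rows; each row shifts and turns the commanded pose from where the row before left it; what a row does not reach is not made up. A row lasts 1/12 s, in which the tool goes at most 41.7 mm and 7.16 degrees, less where a joint would pass 70% of its speed; a pose out of reach is approached as far as the arm can. A call with a gripper value outside its range is refused whole. The fingers move at their own pace and stop on an object; "grip_force" is the grip in N (left out, the last holds). Time passes only in rows, so rows that do not move let the fingers close, or fill a call up. It gives the time, the measured TCP pose, the force, the opening and the grip force at its end, in the units of the state.
- ctrl.get_state(): the state, without advancing time (a new reading comes with each control period).
- ctrl.get_image(name): name is "side" or "top"; returns a dict with "frame" (400x640x3 uint8, red, green, blue), "depth" (400x640 float32, m along the optical axis (not along the pixel's ray), 0 where there is no reading), "fx", "fy", "cx", "cy" (pixels), "position" and "orientation" of the camera in the world. Camera axes: x right, y down, z forward; pixel columns grow to the right and rows downward; lengths in m; the calibration is good to about 2 mm. A picture is of the moment at which its call begins.
- ctrl.close_job(): hands the job in; it is judged then, once.
Trained networks look in a picture, given as the dict that the camera call returned (one of the last four; its "shot" number tells which), for a name from the list of things; names that differ only in an ending like _2 or _b are one class to them, and where a whole thing is asked for, a point or a joint stands for the part that bears it (a point fixed in the world has none). Each returns a list of dicts, best first, with "score" (0 to 1); they miss things now and then, are a little off and sometimes report something else, mostly with a low value. They report only what shows in the picture. A call takes as long as a camera call.
- ctrl.find_in(target, picture): "centre" ([x, y, z] in m, in world coordinates, good to about 4 mm: the middle of the surface that is visible of it).
- ctrl.silhouettes(target, picture): "region" (400x640 bool, what is visible of it).
The state is a dict: "time": time; "joint_positions": joint angles; "qd": joint speeds; "joint_torque": joint torques, N m; "position": TCP position; "tool_rot": TCP orientation; "ft_force": force on the tool from outside, world axes, zero at the start; "torque": the same for the moment, N m; "grip_width": opening from 0.0 (shut) to 1.0 (fully open); "grip_force": force on a finger pad.
Only numpy, scipy, OpenCV 4.12 (cv2) and the standard library are available. Lean on these libraries where they do the work, as an engineer would, in place of code of your own. Each camera call takes 0.05 s, during which the arm holds its last target. There are 200 camera calls.

## Working session

There is one attempt and no reset: what is moved stays moved. The work goes in short steps, Python scripts to look and compute and a tool call to move; the robot and the scene stay as the last step left them, time stands still between calls to the robot, and variables do not carry over. Pictures are saved under pics/ and viewed, at most 10 in all, crops included, and the job is handed in when it is done.

Besides the shell and the picture viewer there is one more tool, called after "Call:" by a JSON object that holds its "method" and its "body", one argument or row to a line. move_arm: Moves the arm, as the interface text tells. Its arguments: {"type":"object","properties":{"increments":{"type":"string"},"grip_force":{"type":"number"}},"required":["increments"]}

```bash
mkdir -p pics; ls
cat > h.py <<'E'
import numpy as np, cv2
from scipy.spatial.transform import Rotation as R
from bench import ctrl
def cam(n):
    p=ctrl.get_image(n); 
    o=np.array(p["orientation"]); p["Rm"]=R.from_rotvec(o).as_matrix() if o.shape==(3,) else (o if o.shape==(3,3) else None)
    return p
def pts(p,mask=None):
    d=p["depth"]; v,u=np.nonzero((d>0)&(mask if mask is not None else True)); z=d[v,u]
    c=np.c_[(u-p["cx"])/p["fx"]*z,(v-p["cy"])/p["fy"]*z,z]
    return c@p["Rm"].T+np.array(p["position"])
def save(p,f): cv2.imwrite("pics/"+f,cv2.cvtColor(p["frame"],cv2.COLOR_RGB2BGR))
names=["flap","flap_pull","bottle_mid","tall_bottle_mid","squat_jar_mid","brush_pot_mid","empty_bore","flap_hinge","cabinet_top"]
E
python3 - <<'E'
from h import *
for n in ["side","top"]:
    p=cam(n); save(p,n+"0.png"); print(n,p["orientation"],p["position"],p["fx"])
    for t in names:
        try:
            for r in ctrl.find_in(t,p)[:2]: print(t,np.round(r["centre"],3),round(r["score"],2))
        except Exception as e: print(t,e)
s=ctrl.get_state();print(s)
E
```

```text
pics
side [-2.73169017  0.7365978  -0.11689352] [ 0.40415853 -0.33030352  1.29341531] 500.7252969549184
flap [ 0.625 -0.04   0.196] 0.61
flap_pull [ 0.623 -0.041  0.196] 0.78
bottle_mid [ 0.484 -0.378  0.066] 0.46
tall_bottle_mid [ 0.652 -0.113  0.105] 0.57
squat_jar_mid [ 0.626 -0.038  0.195] 0.7
brush_pot_mid [0.475 0.378 0.066] 0.81
empty_bore [0.678 0.054 0.065] 0.63
flap_hinge [ 0.677 -0.054  0.226] 0.91
cabinet_top [ 0.676 -0.057  0.226] 0.9
top [-2.14918493  2.16340312 -0.08553812] [ 0.48912681 -0.01701842  1.22916912] 449.5478313171894
flap [ 0.626 -0.031  0.23 ] 0.69
flap_pull [ 0.626 -0.031  0.233] 0.7
flap_pull [0.668 0.045 0.06 ] 0.34
bottle_mid [ 0.484 -0.379  0.064] 0.46
tall_bottle_mid [ 0.643 -0.101  0.094] 0.36
empty_bore [ 0.678 -0.035  0.231] 0.55
empty_bore [0.67  0.044 0.065] 0.48
flap_hinge [ 0.681 -0.033  0.23 ] 0.61
cabinet_top [ 0.678 -0.035  0.226] 0.58
{'time': 1.0, 'joint_positions': array([-1.1689119 ,  0.32096756, -0.07009168,  1.45049631,  0.02256192,
        1.37078374, -0.05689225]), 'qd': array([-1.14699802e-03, -9.67798672e-04,  3.81850115e-04,  4.13084549e-05,
       -3.47498681e-04,  3.65896023e-04, -9.40456162e-05]), 'joint_torque': array([-3.67314096e-04, -4.91108358e+01, -4.03556507e-01, -3.12775469e+01,
       -6.37763925e-02,  3.34697112e-02,  3.46109232e-05]), 'position': array([0.24581528, 0.60175645, 0.22260939]), 'tool_rot': array([6.05297108e-01, 3.08269498e+00, 1.98496714e-04]), 'ft_force': array([ 0.45031896, -0.31796503,  0.58038339]), 'torque': array([ 7.28497372e-03, -7.65148816e-05,  1.13779901e-02]), 'grip_force': 0.0, 'grip_width': 1.000320166664499}
```

View pics/side0.png

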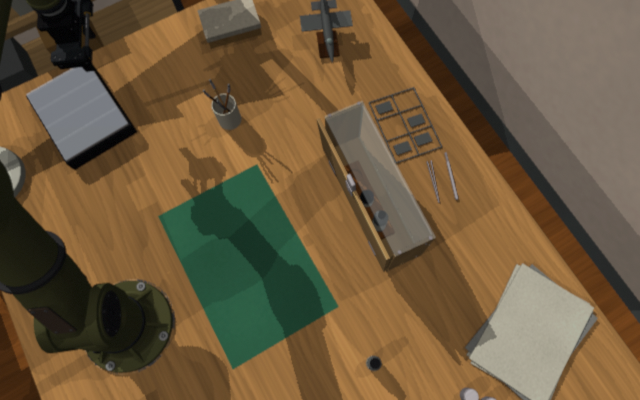

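View pics/top0.png

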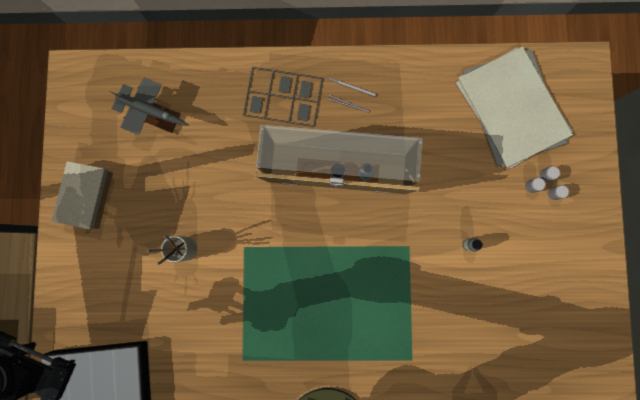

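Run:
```python
from h import *
p=cam("top"); q=cam("side")
im=cv2.cvtColor(p["frame"],cv2.COLOR_RGB2BGR)[115:200,245:435]
im2=cv2.cvtColor(q["frame"],cv2.COLOR_RGB2BGR)[95:275,310:440]
a=cv2.resize(im,None,fx=4,fy=4,interpolation=cv2.INTER_CUBIC); b=cv2.rotate(cv2.resize(im2,None,fx=1.3,fy=1.3),cv2.ROTATE_90_COUNTERCLOCKWISE)
c=np.zeros((600,800,3),np.uint8); c[:340,:760]=a
b=cv2.resize(cv2.rotate(im2,cv2.ROTATE_90_COUNTERCLOCKWISE),None,fx=1.9,fy=1.9,interpolation=cv2.INTER_CUBIC); c[345:345+b.shape[0],:b.shape[1]]=b[:255]
cv2.imwrite("pics/crop1.png",c)
for n,k in (("top",p),("side",q)):
    P=pts(k); P=P[(P[:,0]>.5)&(P[:,0]<.9)&(abs(P[:,1])<.35)]
    print(n,np.histogram(P[:,2],bins=np.arange(0.02,.3,.01)))
    for lo,hi in((.215,.24),(.03,.06),(.24,.3)):
        S=P[(P[:,2]>lo)&(P[:,2]<hi)]
        if len(S)>5: print(lo,len(S),cv2.boxPoints(cv2.minAreaRect(S[:,:2].astype(np.float32))).round(3).tolist(),np.median(S[:,2]),S[S[:,0].argmin()])
    for t in ["bottle_mid","brush_pot_mid","tall_bottle_mid","squat_jar_mid","flap_pull"]:
        for r in ctrl.silhouettes(t,k)[:1]:
            m=r["region"]; S=pts(k,m); v,u=np.nonzero(m); print(n,t,round(r["score"],2),len(S),np.median(S,0).round(3),S.min(0).round(3),S.max(0).round(3),(u.mean(),v.mean()))
            T=S[S[:,2]>S[:,2].max()-.008]; print("  top:",T.mean(0).round(3),len(T))
```

```text
top (array([   0,   41,  281,   50,  312,   54,   52,   65,   41,   48,   39,
         48,   46,   50,   37,   53,   48,   48,   47,   50, 6086, 1732,
          4,    5,   18,   45,    0]), array([0.02, 0.03, 0.04, 0.05, 0.06, 0.07, 0.08, 0.09, 0.1 , 0.11, 0.12,
       0.13, 0.14, 0.15, 0.16, 0.17, 0.18, 0.19, 0.2 , 0.21, 0.22, 0.23,
       0.24, 0.25, 0.26, 0.27, 0.28, 0.29]))
0.215 7841 [[0.5989999771118164, -0.210999995470047], [0.7250000238418579, -0.22200000286102295], [0.7599999904632568, 0.1459999978542328], [0.6340000033378601, 0.15800000727176666]] 0.22842222492875375 [ 0.60357553 -0.20879577  0.23239947]
0.03 372 [[0.6129999756813049, -0.2029999941587448], [0.652999997138977, -0.2070000022649765], [0.6859999895095825, 0.14499999582767487], [0.6470000147819519, 0.14900000393390656]] 0.04380105719013805 [ 0.61608353 -0.19273773  0.05836704]
0.24 72 [[0.6179999709129333, -0.041999999433755875], [0.6269999742507935, -0.041999999433755875], [0.628000020980835, -0.014000000432133675], [0.6179999709129333, -0.014000000432133675]] 0.27075463426950686 [ 0.61764362 -0.03761086  0.255
[... 2303 characters left out ...]
2 -0.007] [0.52  0.474 0.173] (np.float64(226.36931079323796), np.float64(109.3589076723017))
  top: [0.486 0.365 0.17 ] 6
side tall_bottle_mid 0.51 56 [ 0.654 -0.109  0.108] [ 0.634 -0.131  0.068] [ 0.663 -0.093  0.231] (np.float64(376.01785714285717), np.float64(223.57142857142858))
  top: [ 0.634 -0.131  0.231] 1
side squat_jar_mid 0.38 54 [ 0.666 -0.038  0.091] [ 0.66  -0.049  0.064] [ 0.672 -0.017  0.097] (np.float64(363.96363636363634), np.float64(199.54545454545453))
  top: [ 0.665 -0.031  0.094] 30
side flap_pull 0.71 1984 [ 0.628 -0.043  0.187] [ 0.606 -0.211 -0.006] [0.688 0.25  0.274] (np.float64(353.78535606820463), np.float64(198.35506519558675))
  top: [ 0.625 -0.026  0.27 ] 56
```

View pics/crop1.png

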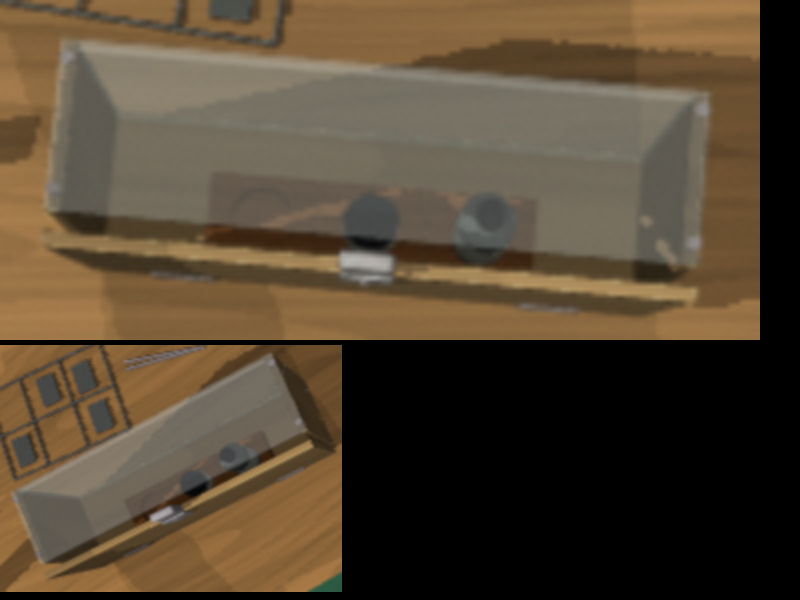

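Call:
{"method": "move_arm", "body": {
  "increments": "16 -28 17 0 0 0 0;16 -28 17 0 0 0 0;16 -28 17 0 0 0 0;16 -28 17 0 0 0 0;16 -28 17 0 0 0 0;16 -28 17 0 0 0 0;16 -28 17 0 0 0 0;16 -28 17 0 0 0 0",
  "grip_force": 30
}}

```text
time: 2.27
position: [0.3744, 0.3762, 0.3597]
tool_rot: [0.605, 3.082, 0.001]
ft_force: [1.1, 1.2, 0.3]
grip_width: 0.998
grip_force: 0.0
```

Call:
{"method": "move_arm", "body": {
  "increments": "18 -30 0 0 0 2.1 0;18 -30 0 0 0 2.1 0;18 -30 0 0 0 2.1 0;18 -30 0 0 0 2.1 0;18 -30 0 0 0 2.1 0;18 -30 0 0 0 2.1 0;18 -30 0 0 0 2.1 0;18 -30 0 0 0 2.1 0"
}}

```text
time: 2.93
position: [0.5184, 0.1361, 0.359]
tool_rot: [0.145, 3.137, 0.001]
ft_force: [-0.0, 0.9, 1.0]
grip_width: 0.999
grip_force: 0.0
```

Call:
{"method": "move_arm", "body": {
  "increments": "13 -21 0 0 0 0 0;13 -21 0 0 0 0 0;13 -21 0 0 0 0 0;13 -21 0 0 0 0 0;13 -21 0 0 0 0 0;13 -21 0 0 0 0 0;13 -21 0 0 0 0 0;13 -21 0 0 0 0 0"
}}

```text
time: 3.6
position: [0.6224, -0.0312, 0.3587]
tool_rot: [0.148, 3.138, 0.0]
ft_force: [0.8, 0.1, 0.1]
grip_width: 1.002
grip_force: 0.0
```

Run:
```python
from h import *
s=ctrl.get_state();print(s["time"],s["position"].round(4),s["joint_positions"].round(3));print(R.from_rotvec(s["tool_rot"]).as_matrix().round(3))
```

```text
3.6 [ 0.6224 -0.0312  0.3587] [-0.393  0.251  0.511  1.305 -0.122  1.616  1.575]
[[-0.996  0.094  0.   ]
 [ 0.094  0.996  0.   ]
 [-0.     0.    -1.   ]]
```

Call:
{"method": "move_arm", "body": {
  "increments": "1 2 -20 0 0 0 0;1 2 -20 0 0 0 0;0 0 -20 0 0 0 0;0 0 -20 0 0 0 0;0 0 -20 0 0 0 0;0 0 -15 0 0 0 0;0 0 0 0 0 0 120;0 0 0 0 0 0 200"
}}

```text
time: 4.27
position: [0.6234, -0.0261, 0.2432]
tool_rot: [-0.148, -3.137, 0.0]
ft_force: [0.6, -0.5, 0.6]
grip_width: 0.915
grip_force: 0.0
```

Call:
{"method": "move_arm", "body": {
  "increments": "0 0 0 0 0 0 255;0 0 0 0 0 0 255;0 0 0 0 0 0 255;0 0 0 0 0 0 255;0 0 0 0 0 0 255;0 0 0 0 0 0 255;0 0 0 0 0 0 255;0 0 0 0 0 0 255"
}}

```text
time: 4.93
position: [0.6238, -0.027, 0.2436]
tool_rot: [0.149, 3.138, -0.001]
ft_force: [0.3, 2.7, -1.6]
grip_width: 0.342
grip_force: 30.0
```

Call:
{"method": "move_arm", "body": {
  "increments": "-12 1.1 -1.4 0 0 0 255;-11.8 1.1 -2 0 0 0 255;-11.6 1.1 -2.8 0 0 0 255;-11.5 1.1 -3.4 0 0 0 255;-11.3 1.1 -4.1 0 0 0 255;-11.1 1.1 -4.6 0 0 0 255;-10.9 1 -5.2 0 0 0 255;-10.6 1 -5.8 0 0 0 255"
}}

```text
time: 5.6
position: [0.5344, -0.0183, 0.2158]
tool_rot: [0.149, 3.133, -0.0]
ft_force: [0.8, -0.5, 3.3]
grip_width: 0.336
grip_force: 30.0
```

Call:
{"method": "move_arm", "body": {
  "increments": "-10.3 1 -6.3 0 0 0 255;-9.9 1 -6.9 0 0 0 255;-9.4 0.9 -7.4 0 0 0 255;-9 0.9 -8 0 0 0 255;-8.5 0.8 -8.4 0 0 0 255;-8.1 0.8 -8.9 0 0 0 255;-7.6 0.7 -9.3 0 0 0 255;-7.2 0.7 -9.7 0 0 0 255"
}}

```text
time: 6.27
position: [0.4635, -0.0115, 0.1501]
tool_rot: [0.149, 3.136, -0.0]
ft_force: [0.6, -2.9, 3.2]
grip_width: 0.34
grip_force: 30.0
```

Call:
{"method": "move_arm", "body": {
  "increments": "-6.5 0.6 -10.1 0 0 0 255;-6 0.6 -10.4 0 0 0 255;-5.5 0.5 -10.7 0 0 0 255;-4.8 0.5 -11 0 0 0 255;-4.2 0.4 -11.3 0 0 0 255;-3.6 0.3 -11.5 0 0 0 255;-3 0.3 -11.7 0 0 0 255;-2.3 0.2 -11.9 0 0 0 255"
}}

```text
time: 6.93
position: [0.427, -0.008, 0.0598]
tool_rot: [0.149, 3.137, -0.001]
ft_force: [0.6, -3.9, 2.4]
grip_width: 0.341
grip_force: 30.0
```

Run:
```python
from h import *
s=ctrl.get_state();print(s["time"],s["position"].round(4),s["joint_positions"].round(3))
```

```text
6.9333 [ 0.427  -0.008   0.0598] [-0.489 -0.012  0.447  2.179  0.007  0.973  1.43 ]
```

Call:
{"method": "move_arm", "body": {
  "increments": "-1.5 0.1 -10 0 0 0 255;-1 0.1 -10 0 0 0 255;-0.5 0 -10 0 0 0 255;0 0 -8 0 0 0 255;0 0 0 0 0 0 255;0 0 0 0 0 0 200;0 0 0 0 0 0 120;0 0 0 0 0 0 0"
}}

```text
time: 7.6
position: [0.4237, -0.0062, 0.0229]
tool_rot: [-0.148, -3.137, -0.002]
ft_force: [-0.4, 0.2, 1.2]
grip_width: 0.42
grip_force: 0.0
```

Call:
{"method": "move_arm", "body": {
  "increments": "0 0 0 0 0 0 0;0 0 0 0 0 0 0;0 0 20 0 0 0 0;0 0 35 0 0 0 0;0 0 35 0 0 0 0;0 -25 25 0 0 0 0;0 -35 15 0 0 0 0;0 -35 10 0 0 0 0"
}}

```text
time: 8.27
position: [0.4254, -0.1024, 0.1655]
tool_rot: [0.143, 3.134, 0.002]
ft_force: [0.0, -0.3, 0.4]
grip_width: 0.967
grip_force: 0.0
```

Run:
```python
from h import *
s=ctrl.get_state();print(s["time"],s["position"].round(4),s["joint_positions"].round(3))
p=cam("top");q=cam("side")
c=np.zeros((600,640,3),np.uint8)
c[:300]=cv2.cvtColor(p["frame"],6-2)[100:] if 0 else cv2.cvtColor(p["frame"],cv2.COLOR_RGB2BGR)[100:]
c[300:]=cv2.cvtColor(q["frame"],cv2.COLOR_RGB2BGR)[90:390]
cv2.imwrite("pics/c2.png",c)
for n,k in (("top",p),("side",q)):
    for t in ["empty_bore","bottle_mid","squat_jar_mid","tall_bottle_mid","flap_pull"]:
        for r in ctrl.silhouettes(t,k)[:2]:
            m=r["region"]; S=pts(k,m); v,u=np.nonzero(m)
            if len(S): print(n,t,round(r["score"],2),len(S),np.median(S,0).round(3),S.min(0).round(3),S.max(0).round(3),(u.mean().round(1),v.mean().round(1)))
    P=pts(k); P=P[(P[:,0]>.4)&(P[:,0]<.9)&(abs(P[:,1])<.35)]
    for lo,hi in((.222,.234),(.038,.047)):
        S=P[(P[:,2]>lo)&(P[:,2]<hi)]
        print(lo,len(S),cv2.boxPoints(cv2.minAreaRect(S[:,:2].astype(np.float32))).round(3).tolist(),np.median(S[:,2]))
    # rack tops
    S=P[(P[:,2]>.059)&(P[:,2]<.069)&(P[:,0]>.6)]
    print("rack",len(S),cv2.boxPoints(cv2.minAreaRect(S[:,:2].astype(np.float32))).round(3).tolist(),np.median(S[:,2]))
```

```text
8.2667 [ 0.4254 -0.1024  0.1655] [-0.412 -0.14   0.551  2.045  0.076  1.213  1.588]
top empty_bore 0.64 270 [0.662 0.042 0.063] [0.646 0.005 0.038] [0.676 0.081 0.231] (np.float64(308.8), np.float64(175.9))
top bottle_mid 0.76 192 [ 0.483 -0.374  0.064] [ 0.467 -0.393  0.012] [ 0.498 -0.365  0.084] (np.float64(472.1), np.float64(243.9))
top bottle_mid 0.66 17507 [ 0.624 -0.023  0.045] [ 0.417 -0.261 -0.003] [0.757 0.17  0.542] (np.float64(335.2), np.float64(190.9))
top squat_jar_mid 0.59 37 [ 0.658 -0.031  0.081] [ 0.656 -0.044  0.059] [ 0.663 -0.018  0.096] (np.float64(336.8), np.float64(176.2))
top tall_bottle_mid 0.55 32 [ 0.649 -0.101  0.092] [ 0.648 -0.11   0.048] [ 0.652 -0.092  0.125] (np.float64(364.5), np.float64(178.8))
top flap_pull 0.88 9903 [ 0.548 -0.012  0.043] [ 0.415 -0.217 -0.003] [0.662 0.18  0.54 ] (np.float64(331.9), np.float64(219.7))
0.222 7125 [[0.6230000257492065, -0.21299999952316284], [0.7239999771118164, -0.22200000286102295], [0.7599999904632568, 0.1459999978542328], [0.6589999794960022, 0.15600000321865082]] 0.22829844764339424
0.038 9804 [[0.39599999785
[... 952 characters left out ...]
0.042] [ 0.441 -0.211  0.03 ] [0.66  0.173 0.541] (np.float64(328.1), np.float64(222.4))
0.222 6726 [[0.6269999742507935, -0.21199999749660492], [0.7279999852180481, -0.22200000286102295], [0.7630000114440918, 0.14800000190734863], [0.6620000004768372, 0.15800000727176666]] 0.2275499238575065
0.038 8481 [[0.4390000104904175, -0.1940000057220459], [0.7250000238418579, -0.22200000286102295], [0.7599999904632568, 0.1469999998807907], [0.4740000069141388, 0.17399999499320984]] 0.04226462811580256
rack 641 [[0.6269999742507935, -0.21299999952316284], [0.722000002861023, -0.22200000286102295], [0.7570000290870667, 0.14399999380111694], [0.6629999876022339, 0.15299999713897705]] 0.06388114237893672
```

View pics/c2.png

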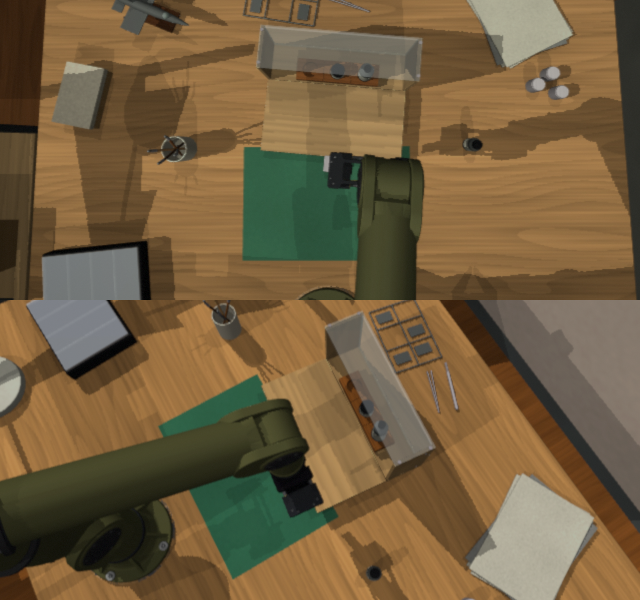

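```bash
cat >> h.py <<'E'
yv=np.array([.0958,.9954,0]); xv=np.array([.9954,-.0958,0])
F=np.array([.643,-.028,0])
def proj(p,X):
    c=(np.atleast_2d(X)-np.array(p["position"]))@p["Rm"]
    return np.c_[c[:,0]/c[:,2]*p["fx"]+p["cx"],c[:,1]/c[:,2]*p["fy"]+p["cy"]]
def ring(c,z,r):
    a=np.linspace(0,2*np.pi,40)[:,None]; return c+r*(np.cos(a)*xv+np.sin(a)*yv)+np.array([0,0,z])
def view(p,box,s,rings):
    x0,y0,x1,y1=box
    im=cv2.resize(cv2.cvtColor(p["frame"],cv2.COLOR_RGB2BGR)[y0:y1,x0:x1],None,fx=s,fy=s,interpolation=cv2.INTER_CUBIC)
    im=cv2.convertScaleAbs(im,alpha=1.6)
    for r,col in rings:
        q=((proj(p,r)-[x0,y0]+.5)*s).round().astype(np.int32); cv2.polylines(im,[q],False,col,1)
    return im
E
python3 - <<'E'
from h import *
c0=F+.032*xv; B=c0+.072*yv
print(B)
rs=[(ring(B,.064,.02),(0,255,0)),(ring(c0,.094,.018),(0,255,255)),(ring(c0-.072*yv,.158,.012),(255,0,255)),
 (np.array([c0+a*.036*xv*0+b*yv+a*xv+[0,0,.064] for a,b in((-.02,-.108),(-.02,.108))]),(255,0,0)),
 (np.array([F+b*yv+[0,0,.222] for b in(-.185,.185)]),(0,0,255)),(np.array([F+b*yv+[0,0,.042] for b in(-.185,.185)]),(255,255,0))]
a=view(cam("top"),(285,145,395,195),7,rs); b=view(cam("side"),(325,155,405,250),2.6,rs)
q=cam("side"); b=view(q,(325,165,405,245),3,rs)
c=np.zeros((595,800,3),np.uint8); c[:350,:770]=a; c[354:594,:240]=b[:240,:240]
d=view(q,(325,165,375,205),6,rs); c[354:594,250:550]=d
cv2.imwrite("pics/o1.png",c)
E
```

```text
[0.6817504 0.0406032 0.       ]
```

View pics/o1.png

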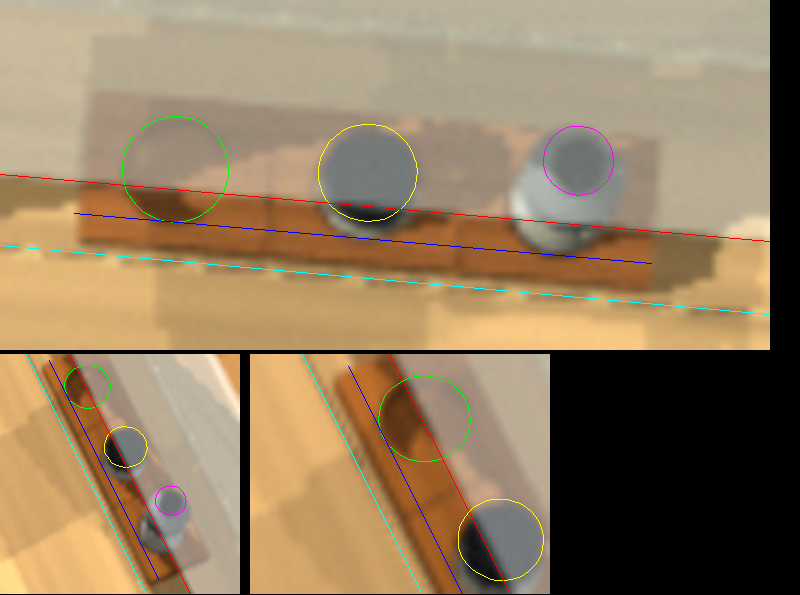

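Call:
{"method": "move_arm", "body": {
  "increments": "0 -30 3 -0.48 -4.98 0 0;0 -34 0 -0.48 -4.98 0 0;0 -34 0 -0.48 -4.98 0 0;0 -34 0 -0.48 -4.98 0 0;0 -34 0 -0.48 -4.98 0 0;0 -34 0 -0.48 -4.98 0 0;0 -34 0 -0.48 -4.98 0 0;0 -34 0 -0.48 -4.98 0 0"
}}

```text
time: 9.68
position: [0.4235, -0.3554, 0.1662]
tool_rot: [0.119, 2.479, -0.038]
ft_force: [0.7, 1.0, 0.1]
grip_width: 0.998
grip_force: 0.0
```

Run:
```python
from h import *
s=ctrl.get_state();print(s["time"],s["position"].round(4),s["joint_positions"].round(3));print(R.from_rotvec(s["tool_rot"]).as_matrix().round(3))
```

```text
9.6833 [ 0.4235 -0.3554  0.1662] [-0.048 -0.282  0.926  2.241 -0.41   0.642  2.665]
[[-0.787  0.095  0.61 ]
 [ 0.076  0.995 -0.057]
 [-0.613  0.002 -0.79 ]]
```

Call:
{"method": "move_arm", "body": {
  "increments": "12 -4 0 0 0 -3.2 0;12 -4 0 0 0 -3.2 0;12 -5 0 0 0 -3.2 0;12 -5 0 0 0 -3.2 0;12 -5 0 0 0 -3.2 0;10 -5 0 0 0 -3 0;0 -5 0 0 0 -3 0;0 0 0 0 0 -3 0"
}}

```text
time: 10.35
position: [0.4957, -0.3853, 0.1657]
tool_rot: [0.655, 2.412, -0.218]
ft_force: [-1.0, -0.8, -1.1]
grip_width: 1.002
grip_force: 0.0
```

```bash
cat > st.py <<'E'
from h import *
s=ctrl.get_state();M=R.from_rotvec(s["tool_rot"]).as_matrix()
print(s["time"],"tcp",s["position"].round(4),"grasp",(s["position"]-M[:,2]*.019).round(4),"q",s["joint_positions"].round(2),"w",round(s["grip_width"]*87,1));print("tz",M[:,2].round(3),"ty",M[:,1].round(3),"F",s["ft_force"].round(1))
E
python3 st.py; python3 -c "from bench import ctrl;print(ctrl.grip_point_offset)"
```

```text
10.35 tcp [ 0.4957 -0.3853  0.1657] grasp [ 0.4857 -0.3795  0.1807] q [ 0.14 -0.12  0.51  2.2  -0.07  0.4   1.76] w 87.2
tz [ 0.528 -0.305 -0.793] ty [0.505 0.863 0.004] F [-1.  -0.8 -1.1]
0.0187
```

Call:
{"method": "move_arm", "body": {
  "increments": "-2.5 -2.5 -25 0 0 0 0;0 0 -25 0 0 0 0;0 0 -25 0 0 0 0;0 0 -25 0 0 0 0;0 0 -20 0 0 0 0;0 0 -16 0 0 0 0;0 0 0 0 0 0 60;0 0 0 0 0 0 100",
  "grip_force": 15
}}

```text
time: 11.02
position: [0.4931, -0.3861, 0.0453]
tool_rot: [0.645, 2.416, -0.213]
ft_force: [-1.2, 0.3, 0.1]
grip_width: 0.925
grip_force: 0.0
```

Call:
{"method": "move_arm", "body": {
  "increments": "0 0 0 0 0 0 130;0 0 0 0 0 0 160;0 0 0 0 0 0 190;0 0 0 0 0 0 220;0 0 0 0 0 0 255;0 0 0 0 0 0 255;0 0 0 0 0 0 255;0 0 0 0 0 0 255"
}}

```text
time: 11.68
position: [0.4944, -0.3857, 0.0466]
tool_rot: [0.648, 2.412, -0.211]
ft_force: [-0.2, -0.0, 1.5]
grip_width: 0.388
grip_force: 14.8
```

```bash
python3 st.py
```

```text
11.6833 tcp [ 0.4944 -0.3857  0.0466] grasp [ 0.4843 -0.38    0.0616] q [ 0.25  0.12  0.45  2.29 -1.02  0.18  2.68] w 33.8
tz [ 0.532 -0.3   -0.792] ty [0.499 0.867 0.007] F [-0.2 -0.   1.5]
```

Call:
{"method": "move_arm", "body": {
  "increments": "0 0 0 0 0 0 120;0 0 0 0 0 0 60;0 0 0 0 0 0 0;0 0 0 0 0 0 0;0 0 0 0 0 0 0;0 0 25 0 0 0 0;0 0 30 0 0 0 0;0 0 30 0 0 0 0"
}}

```text
time: 12.35
position: [0.4963, -0.3831, 0.0982]
tool_rot: [0.641, 2.413, -0.204]
ft_force: [0.3, -0.1, 0.1]
grip_width: 0.912
grip_force: 0.0
```

Call:
{"method": "move_arm", "body": {
  "increments": "0 0 30 0 0 0 0;0 0 0 0 0 -5 0;0 0 0 0 0 -5 0;0 0 0 0 0 -5 0;0 0 0 0 0 -5 0;0 0 0 0 0 -5 0;0 0 0 0 0 -5 0;0 0 0 0 0 -5 0"
}}

```text
time: 13.02
position: [0.4941, -0.3798, 0.1185]
tool_rot: [1.075, 2.299, -0.338]
ft_force: [-0.1, 0.3, -0.2]
grip_width: 1.002
grip_force: 0.0
```

```bash
python3 st.py;  python3 - <<'E'
from h import *
for n in("top","side"):
    k=cam(n)
    for r in ctrl.silhouettes("bottle_mid",k)[:1]:
        S=pts(k,r["region"]); T=S[(S[:,2]>.075)&(S[:,2]<.09)]; print(n,r["score"],T.mean(0).round(4),len(T))
E
```

```text
13.0167 tcp [ 0.4941 -0.3798  0.1185] grasp [ 0.4867 -0.3713  0.1338] q [ 0.15 -0.02  0.34  2.22  0.6   0.4   0.69] w 87.2
tz [ 0.391 -0.448 -0.804] ty [0.764 0.645 0.013] F [-0.1  0.3 -0.2]
top 0.67 [ 0.4816 -0.3822  0.0841] 2
```

Call:
{"method": "move_arm", "body": {
  "increments": "-1 -2 2 0 0 -2.5 0;-1 -2 2 0 0 -2.5 0;-1 -2 2 0 0 -2.5 0;-1 -2 2 0 0 -2.5 0;-1 -2 2 0 0 -2.5 0;-1 -2 0 0 0 -2.5 0;-1 -1 0 0 0 -2.5 0;0 0 0 0 0 -2.5 0"
}}

```text
time: 13.88
position: [0.4864, -0.3932, 0.1283]
tool_rot: [1.476, 2.109, -0.471]
ft_force: [-0.5, 0.8, 0.6]
grip_width: 1.001
grip_force: 0.0
```

```bash
python3 st.py
```

```text
13.8833 tcp [ 0.4864 -0.3932  0.1283] grasp [ 0.4824 -0.3827  0.1436] q [0.1  0.05 0.29 2.13 0.77 0.65 0.18] w 87.1
tz [ 0.215 -0.553 -0.805] ty [0.938 0.346 0.012] F [-0.5  0.8  0.6]
```

Call:
{"method": "move_arm", "body": {
  "increments": "1 -1 -12 -0.93 -0.35 0 0;0 0 -12 -0.93 -0.35 0 0;0 0 -13 -0.93 -0.35 0 0;0 0 -13 -0.93 -0.35 0 0;0 0 -12 -0.93 -0.35 0 0;0 0 -12 -0.93 -0.35 0 0;0 0 -12 0 0 0 0;0 0 -12 0 0 0 0"
}}

```text
time: 14.55
position: [0.4875, -0.3937, 0.0295]
tool_rot: [1.416, 2.031, -0.535]
ft_force: [0.3, -0.4, 0.8]
grip_width: 1.0
grip_force: 0.0
```

```bash
python3 st.py
```

```text
14.55 tcp [ 0.4875 -0.3937  0.0295] grasp [ 0.4829 -0.3817  0.0435] q [ 0.02  0.24  0.32  2.25  1.28  0.49 -0.45] w 87.0
tz [ 0.244 -0.628 -0.739] ty [0.937 0.35  0.011] F [ 0.3 -0.4  0.8]
```

Call:
{"method": "move_arm", "body": {
  "increments": "0 0 0 0 0 0 80;0 0 0 0 0 0 130;0 0 0 0 0 0 170;0 0 0 0 0 0 210;0 0 0 0 0 0 255;0 0 0 0 0 0 255;0 0 0 0 0 0 255;0 0 0 0 0 0 255",
  "grip_force": 20
}}

```text
time: 15.22
position: [0.4888, -0.3934, 0.0308]
tool_rot: [1.416, 2.028, -0.534]
ft_force: [-0.2, 0.3, -0.0]
grip_width: 0.48
grip_force: 0.0
```

Call:
{"method": "move_arm", "body": {
  "increments": "0 0 4 0 0 0 255;0 0 8 0 0 0 255;0 0 10 0 0 0 255;0 0 10 0 0 0 255;0 0 10 0 0 0 255;0 0 10 0 0 0 255;0 0 10 0 0 0 255;0 0 8 0 0 0 255"
}}

```text
time: 15.88
position: [0.4886, -0.3934, 0.1015]
tool_rot: [1.416, 2.028, -0.534]
ft_force: [-0.6, 0.7, 0.4]
grip_width: 0.386
grip_force: 19.9
```

```bash
python3 st.py
```

```text
15.8833 tcp [ 0.4886 -0.3934  0.1015] grasp [ 0.484  -0.3815  0.1155] q [ 0.04  0.09  0.29  2.21  1.07  0.6  -0.17] w 33.6
tz [ 0.245 -0.629 -0.738] ty [0.937 0.349 0.014] F [-0.6  0.7  0.4]
```

```bash
cat > bt.py <<'E'
from h import *
s=ctrl.get_state();M=R.from_rotvec(s["tool_rot"]).as_matrix(); g=s["position"]-M[:,2]*.0187
for n in("top","side"):
    k=cam(n)
    for r in ctrl.silhouettes("bottle_mid",k)[:1]:
        S=pts(k,r["region"]); S=S[np.hypot(*(S-g)[:,:2].T)<.03]
        S=S[S[:,2]<g[2]+.06]
        if len(S)<5: print(n,"few",r["score"]); continue
        zt=np.percentile(S[:,2],95); T=S[abs(S[:,2]-zt)<.004]; print(n,round(r["score"],2),len(S),"top z",zt.round(4),"cap ctr",T.mean(0).round(4),len(T), "z hist",np.histogram(S[:,2],8))
E
python3 bt.py
```

```text
top 0.47 95 top z 0.1505 cap ctr [ 0.4837 -0.3829  0.1486] 48 z hist (array([ 7, 10,  6,  0,  0,  8, 42, 22]), array([0.12249202, 0.12622845, 0.12996488, 0.13370131, 0.13743775,
       0.14117418, 0.14491061, 0.14864704, 0.15238347]))
side 0.65 178 top z 0.1508 cap ctr [ 0.4866 -0.382   0.149 ] 60 z hist (array([ 3,  1,  3,  6, 51, 13, 25, 76]), array([0.09815692, 0.10498299, 0.11180906, 0.11863514, 0.12546121,
       0.13228728, 0.13911335, 0.14593943, 0.1527655 ]))
```

Call:
{"method": "move_arm", "body": {
  "increments": "3 12 1 0 0 1.5 255;4 18 1 0 0 2.5 255;4 19 1 0 0 2.8 255;4 19 0 0 0 2.8 255;4 19 0 0 0 2.8 255;4 19 0 0 0 2.8 255;4 19 0 0 0 2.8 255;4 19 0 0 0 2.8 255"
}}

```text
time: 16.75
position: [0.5199, -0.2472, 0.1035]
tool_rot: [1.005, 2.218, -0.373]
ft_force: [0.1, 0.5, -0.7]
grip_width: 0.386
grip_force: 19.9
```

Call:
{"method": "move_arm", "body": {
  "increments": "4 19 0 0 0 2.8 255;4 19 0 0 0 2.8 255;4 19 0 0 0 2.8 255;4 19 0 0 0 2.8 255;4 19 0 0 0 2.8 255;4 19 0 0 0 2.8 255;4 19 0 0 0 2.8 255;4 19 0 0 0 2.8 255"
}}

```text
time: 17.42
position: [0.552, -0.0955, 0.1036]
tool_rot: [0.55, 2.347, -0.195]
ft_force: [0.3, 0.3, 0.5]
grip_width: 0.385
grip_force: 19.9
```

```bash
python3 st.py
```

```text
17.4167 tcp [ 0.552  -0.0955  0.1036] grasp [ 0.5404 -0.0901  0.1176] q [-0.18 -0.13  0.07  2.42  1.12  0.42  0.04] w 33.5
tz [ 0.61  -0.288 -0.738] ty [0.439 0.898 0.013] F [0.3 0.3 0.5]
```

Call:
{"method": "move_arm", "body": {
  "increments": "10 17 0 0 0 2.5 255;10 17 0 0 0 2.5 255;10 17 0 0 0 2.5 255;10 17 0 0 0 2.5 255;9 17 0 0 0 2.5 255;9 17 0 0 0 2.5 255;9 17 0 0 0 2.5 255;9 17 0 0 0 2.5 255"
}}

```text
time: 18.08
position: [0.6288, 0.0403, 0.1034]
tool_rot: [0.134, 2.398, -0.034]
ft_force: [-0.3, -0.2, -0.7]
grip_width: 0.389
grip_force: 19.9
```

```bash
python3 st.py; python3 bt.py
```

```text
18.0833 tcp [0.6288 0.0403 0.1034] grasp [0.6161 0.0414 0.1174] q [-0.26  0.01  0.03  2.3   1.05  0.25  0.27] w 33.8
tz [ 0.672 -0.062 -0.738] ty [0.106 0.994 0.013] F [-0.3 -0.2 -0.7]
top 0.67 145 top z 0.1519 cap ctr [0.6167 0.0417 0.1501] 61 z hist (array([ 1,  3,  2, 26, 34,  2, 24, 53]), array([0.10811332, 0.11389757, 0.11968182, 0.12546608, 0.13125033,
       0.13703458, 0.14281883, 0.14860309, 0.15438734]))
side 0.69 119 top z 0.1521 cap ctr [0.6208 0.0426 0.1505] 49 z hist (array([ 3,  1,  8, 26,  4,  6, 33, 38]), array([0.11535464, 0.12021008, 0.12506552, 0.12992096, 0.1347764 ,
       0.13963184, 0.14448728, 0.14934273, 0.15419817]))
```

Call:
{"method": "move_arm", "body": {
  "increments": "8 0 0 0 0 0 255;8 0 0 0 0 0 255;8 0 0 0 0 0 255;8 0 0 0 0 0 255;8 0 0 0 0 0 255;8 -0.5 0 0 0 0 255;8 -0.5 0 0 0 0 255;8 -0.5 0 0 0 0 255"
}}

```text
time: 18.95
position: [0.6926, 0.037, 0.1035]
tool_rot: [0.139, 2.397, -0.036]
ft_force: [-0.5, -0.2, -1.3]
grip_width: 0.381
grip_force: 19.9
```

```bash
python3 st.py
cat > ov.py <<'E'
from h import *
import sys
c0=F+.032*xv; B=c0+.072*yv; zb=float(sys.argv[2])
rs=[(ring(B,.064,.02),(0,255,0)),(ring(B,zb+.06,.017),(0,255,255)),(ring(B,zb+.08,.012),(255,0,255))]
p=cam("top");q=cam("side")
c=np.zeros((595,800,3),np.uint8); c[:400,:400]=view(p,(285,140,335,190),8,rs); c[:400,402:800]=view(q,(325,155,375,205),8,rs)[:,:398]
cv2.imwrite("pics/"+sys.argv[1],c[:405])
E
python3 ov.py o2.png .070
```

```text
18.95 tcp [0.6926 0.037  0.1035] grasp [0.6798 0.0382 0.1175] q [-0.23  0.13  0.04  2.16  0.97  0.23  0.38] w 33.2
tz [ 0.672 -0.065 -0.738] ty [0.111 0.994 0.013] F [-0.5 -0.2 -1.3]
```

View pics/o2.png

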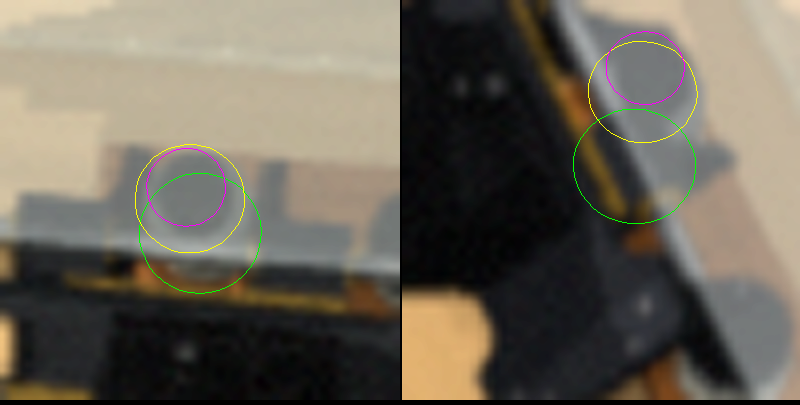

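Call:
{"method": "move_arm", "body": {
  "increments": "0 1 0 0 0 0 255;0 1 0 0 0 0 255;0 0 -1.5 0 0 0 255;0 0 -1.5 0 0 0 255;0 0 -1.5 0 0 0 255;0 0 -1.5 0 0 0 255;0 0 -1.5 0 0 0 255;0 0 -1.5 0 0 0 255"
}}

```text
time: 19.72
position: [0.6916, 0.0391, 0.0944]
tool_rot: [0.139, 2.397, -0.036]
ft_force: [0.7, 0.5, -0.9]
grip_width: 0.387
grip_force: 19.9
```

```bash
python3 st.py
```

```text
19.7167 tcp [0.6916 0.0391 0.0944] grasp [0.6788 0.0403 0.1084] q [-0.25  0.15  0.06  2.17  1.04  0.22  0.29] w 33.7
tz [ 0.672 -0.065 -0.738] ty [0.111 0.994 0.013] F [ 0.7  0.5 -0.9]
```

Call:
{"method": "move_arm", "body": {
  "increments": "0.7 0 -1.5 0 0 0 255;0 0 -1.5 0 0 0 255;0 0 -1.5 0 0 0 255;0 0 -1.5 0 0 0 255;0 0 -1.5 0 0 0 255;0 0 -1.5 0 0 0 255;0 0 -1.5 0 0 0 255;0 0 0 0 0 0 255"
}}

```text
time: 20.38
position: [0.6921, 0.0391, 0.0835]
tool_rot: [0.139, 2.398, -0.036]
ft_force: [-0.3, -0.7, -0.7]
grip_width: 0.384
grip_force: 19.9
```

```bash
python3 st.py
```

```text
20.3833 tcp [0.6921 0.0391 0.0835] grasp [0.6794 0.0403 0.0976] q [-0.28  0.17  0.08  2.17  1.13  0.21  0.2 ] w 33.4
tz [ 0.671 -0.065 -0.738] ty [0.11  0.994 0.013] F [-0.3 -0.7 -0.7]
```

Base about 50 mm up, inside the hole without contact. Lower the rest gently.

Call:
{"method": "move_arm", "body": {
  "increments": "0 0 -0.8 0 0 0 255;0 0 -0.8 0 0 0 255;0 0 -0.8 0 0 0 255;0 0 -0.6 0 0 0 255;0 0 0 0 0 0 255;0 0 0 0 0 0 255;0 0 0 0 0 0 255;0 0 0 0 0 0 255"
}}

```text
time: 21.05
position: [0.6931, 0.039, 0.0821]
tool_rot: [0.14, 2.396, -0.035]
ft_force: [-1.8, -0.9, 5.6]
grip_width: 0.385
grip_force: 19.8
```

```bash
python3 st.py; python3 ov.py o3.png .048
```

```text
21.05 tcp [0.6931 0.039  0.0821] grasp [0.6803 0.0403 0.0961] q [-0.28  0.17  0.09  2.17  1.16  0.2   0.17] w 33.5
tz [ 0.673 -0.065 -0.737] ty [0.111 0.994 0.014] F [-1.8 -0.9  5.6]
```

View pics/o3.png

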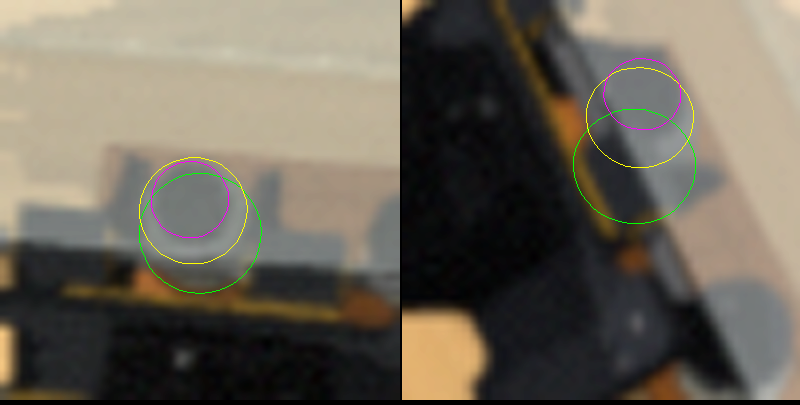

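Call:
{"method": "move_arm", "body": {
  "increments": "0 0 0 0 0 0 180;0 0 0 0 0 0 130;0 0 0 0 0 0 110;0 0 0 0 0 0 110;0 0 0 0 0 0 110;0 0 0 0 0 0 110;-2 0.2 0 0 0 0 110;-4 0.4 0 0 0 0 110"
}}

```text
time: 21.82
position: [0.6864, 0.0396, 0.081]
tool_rot: [0.139, 2.397, -0.036]
ft_force: [-0.9, -0.1, -0.7]
grip_width: 0.565
grip_force: 0.0
```

```bash
python3 st.py
```

```text
21.8167 tcp [0.6864 0.0396 0.081 ] grasp [0.6736 0.0409 0.095 ] q [-0.29  0.16  0.09  2.19  1.17  0.2   0.16] w 49.2
tz [ 0.672 -0.065 -0.738] ty [0.111 0.994 0.013] F [-0.9 -0.1 -0.7]
```

Call:
{"method": "move_arm", "body": {
  "increments": "-5 0.5 0 0 0 0 110;-6 0.6 0 0 0 0 110;-7 0.7 0 0 0 0 110;-8 0.8 0 0 0 0 110;-8 0.8 0 0 0 0 110;-8 0.8 0 0 0 0 110;-8 0.8 1 0 0 0 110;-8 0.8 2 0 0 0 110"
}}

```text
time: 22.48
position: [0.6273, 0.0456, 0.0839]
tool_rot: [0.139, 2.398, -0.036]
ft_force: [0.4, -0.8, 0.9]
grip_width: 0.565
grip_force: 0.0
```

```bash
python3 st.py; python3 ov.py o4.png .048
```

```text
22.4833 tcp [0.6273 0.0456 0.0839] grasp [0.6145 0.0468 0.0979] q [-0.33  0.04  0.08  2.31  1.24  0.24  0.06] w 49.1
tz [ 0.671 -0.065 -0.738] ty [0.11  0.994 0.013] F [ 0.4 -0.8  0.9]
```

View pics/o4.png

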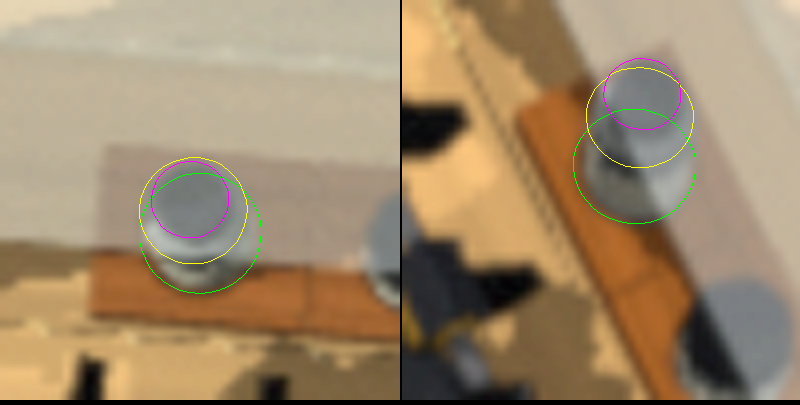

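Call:
{"method": "move_arm", "body": {
  "increments": "-12 -2 8 0.26 2.7 0 60;-12 -2 8 0.26 2.7 0 0;-12 -2 8 0.26 2.7 0 0;-12 -2 8 0.26 2.7 0 0;-12 -2 8 0.26 2.7 0 0;-12 -2 8 0.26 2.7 0 0;-12 -2 8 0.26 2.7 0 0;-12 -2 8 0.26 2.7 0 0"
}}

```text
time: 23.25
position: [0.5468, 0.0275, 0.1408]
tool_rot: [0.163, 2.719, -0.036]
ft_force: [0.1, -1.5, 1.0]
grip_width: 0.991
grip_force: 0.0
```

Call:
{"method": "move_arm", "body": {
  "increments": "-12 -4 0 0.25 2.6 0 0;-12 -4 0 0.25 2.6 0 0;-12 -4 0 0.25 2.6 0 0;-12 -4 0 0.25 2.6 0 0;-12 -4 0 0.25 2.6 0 0;-12 -4 0 0.25 2.6 0 0;-12 -4 0 0.25 2.6 0 0;-12 -4 0 0.25 2.6 0 0"
}}

```text
time: 23.92
position: [0.4511, -0.0047, 0.1403]
tool_rot: [0.182, 3.083, -0.02]
ft_force: [-0.3, -0.7, -0.8]
grip_width: 1.001
grip_force: 0.0
```

```bash
python3 st.py
```

```text
23.9167 tcp [ 0.4511 -0.0047  0.1403] grasp [ 0.4501 -0.0044  0.1593] q [-0.3  -0.09  0.23  2.08  0.05  1.11  1.36] w 87.1
tz [ 0.052 -0.016 -0.998] ty [ 0.118  0.993 -0.01 ] F [-0.3 -0.7 -0.8]
```

Call:
{"method": "move_arm", "body": {
  "increments": "-7 -1 -15 0.3 1 0 0;-7 -1 -17 0.3 1 0 0;-7 -1 -18 0.3 1 0 0;0 0 -18 0 0 0 0;0 0 -18 0 0 0 0;0 0 -18 0 0 0 0;0 0 -14 0 0 0 0;0 0 0 0 0 0 100",
  "grip_force": 30
}}

```text
time: 24.58
position: [0.426, -0.0078, 0.0174]
tool_rot: [-0.184, -3.129, 0.004]
ft_force: [-0.9, -0.1, -0.3]
grip_width: 0.971
grip_force: 0.0
```

Call:
{"method": "move_arm", "body": {
  "increments": "0 0 0 0 0 0 255;0 0 0 0 0 0 255;0 0 0 0 0 0 255;0 0 0 0 0 0 255;0 0 0 0 0 0 255;0 0 0 0 0 0 255;0 0 0 0 0 0 255;0 0 0 0 0 0 255"
}}

```text
time: 25.25
position: [0.4304, -0.0075, 0.022]
tool_rot: [0.185, 3.134, -0.001]
ft_force: [0.6, 0.6, 0.2]
grip_width: 0.398
grip_force: 0.0
```

```bash
python3 st.py
```

```text
25.25 tcp [ 0.4304 -0.0075  0.022 ] grasp [ 0.4304 -0.0075  0.041 ] q [-0.29  0.06  0.25  2.2  -0.02  0.88  1.43] w 34.6
tz [ 0.002 -0.001 -1.   ] ty [ 0.118  0.993 -0.001] F [0.6 0.6 0.2]
```

Call:
{"method": "move_arm", "body": {
  "increments": "0 0 0 0 0 0 255;0 0 0 0 0 0 255;0 0 0 0 0 0 255;0 0 0 0 0 0 255;0 0 0 0 0 0 255;0 0 0 0 0 0 255;0 0 0 0 0 0 255;0 0 0 0 0 0 255"
}}

```text
time: 25.92
position: [0.4303, -0.0083, 0.0218]
tool_rot: [0.185, 3.135, -0.003]
ft_force: [-0.0, -4.4, 1.6]
grip_width: 0.335
grip_force: 30.0
```

```bash
python3 -c "
import numpy as np
f=1.57*(1-np.arange(33)/32);s=213.5*np.sin(f);h=213.5*np.cos(f)
d=-np.diff(s)
for i in range(0,32,8): print(';'.join('%.1f %.1f %.1f 0 0 0 255'%(.9954*a,-.0958*a,b) for a,b in zip(d[i:i+8],np.diff(h)[i:i+8])))"; python3 st.py
```

```text
0.3 -0.0 10.5 0 0 0 255;0.8 -0.1 10.4 0 0 0 255;1.3 -0.1 10.4 0 0 0 255;1.8 -0.2 10.3 0 0 0 255;2.3 -0.2 10.2 0 0 0 255;2.8 -0.3 10.1 0 0 0 255;3.3 -0.3 9.9 0 0 0 255;3.8 -0.4 9.8 0 0 0 255
4.2 -0.4 9.6 0 0 0 255;4.7 -0.5 9.4 0 0 0 255;5.1 -0.5 9.1 0 0 0 255;5.6 -0.5 8.8 0 0 0 255;6.0 -0.6 8.6 0 0 0 255;6.4 -0.6 8.3 0 0 0 255;6.8 -0.7 7.9 0 0 0 255;7.2 -0.7 7.6 0 0 0 255
7.6 -0.7 7.2 0 0 0 255;7.9 -0.8 6.8 0 0 0 255;8.2 -0.8 6.4 0 0 0 255;8.5 -0.8 6.0 0 0 0 255;8.8 -0.8 5.6 0 0 0 255;9.1 -0.9 5.2 0 0 0 255;9.3 -0.9 4.7 0 0 0 255;9.5 -0.9 4.2 0 0 0 255
9.7 -0.9 3.8 0 0 0 255;9.9 -1.0 3.3 0 0 0 255;10.0 -1.0 2.8 0 0 0 255;10.2 -1.0 2.3 0 0 0 255;10.3 -1.0 1.8 0 0 0 255;10.3 -1.0 1.3 0 0 0 255;10.4 -1.0 0.8 0 0 0 255;10.4 -1.0 0.3 0 0 0 255
25.9167 tcp [ 0.4303 -0.0083  0.0218] grasp [ 0.4303 -0.0083  0.0408] q [-0.29  0.06  0.25  2.2  -0.02  0.88  1.43] w 29.2
tz [ 0.001 -0.002 -1.   ] ty [ 0.118  0.993 -0.002] F [-0.  -4.4  1.6]
```

Call:
{"method": "move_arm", "body": {
  "increments": "0.3 0 10.5 0 0 0 255;0.8 -0.1 10.4 0 0 0 255;1.3 -0.1 10.4 0 0 0 255;1.8 -0.2 10.3 0 0 0 255;2.3 -0.2 10.2 0 0 0 255;2.8 -0.3 10.1 0 0 0 255;3.3 -0.3 9.9 0 0 0 255;3.8 -0.4 9.8 0 0 0 255"
}}

```text
time: 26.58
position: [0.445, -0.0097, 0.1029]
tool_rot: [-0.185, -3.134, 0.003]
ft_force: [-0.4, -4.7, -5.4]
grip_width: 0.342
grip_force: 30.0
```

Call:
{"method": "move_arm", "body": {
  "increments": "4.2 -0.4 9.6 0 0 0 255;4.7 -0.5 9.4 0 0 0 255;5.1 -0.5 9.1 0 0 0 255;5.6 -0.5 8.8 0 0 0 255;6 -0.6 8.6 0 0 0 255;6.4 -0.6 8.3 0 0 0 255;6.8 -0.7 7.9 0 0 0 255;7.2 -0.7 7.6 0 0 0 255"
}}

```text
time: 27.25
position: [0.4896, -0.014, 0.1718]
tool_rot: [-0.185, -3.13, 0.003]
ft_force: [-6.2, -3.9, -2.6]
grip_width: 0.34
grip_force: 30.0
```

```bash
python3 st.py
```

```text
27.25 tcp [ 0.4896 -0.014   0.1718] grasp [ 0.4897 -0.014   0.1908] q [-0.29  0.01  0.26  1.91 -0.    1.23  1.43] w 29.6
tz [-0.007 -0.001 -1.   ] ty [ 0.118  0.993 -0.002] F [-6.2 -3.9 -2.6]
```

Call:
{"method": "move_arm", "body": {
  "increments": "7.6 -0.7 7.2 0 0 0 255;7.9 -0.8 6.8 0 0 0 255;8.2 -0.8 6.4 0 0 0 255;8.5 -0.8 6 0 0 0 255;8.8 -0.8 5.6 0 0 0 255;9.1 -0.9 5.2 0 0 0 255;9.3 -0.9 4.7 0 0 0 255;9.5 -0.9 4.2 0 0 0 255"
}}

```text
time: 27.92
position: [0.5593, -0.0206, 0.219]
tool_rot: [-0.186, -3.131, 0.002]
ft_force: [-6.5, -3.8, 2.1]
grip_width: 0.338
grip_force: 30.0
```

Call:
{"method": "move_arm", "body": {
  "increments": "9.7 -0.9 3.8 0 0 0 255;9.9 -1 3.3 0 0 0 255;10 -1 2.8 0 0 0 255;10.2 -1 2.3 0 0 0 255;9 -1 1.8 0 0 0 255;7 -0.7 1.3 0 0 0 255;6 -0.6 0.8 0 0 0 255;5 -0.5 0.3 0 0 0 255"
}}

```text
time: 28.58
position: [0.6273, -0.0273, 0.2356]
tool_rot: [-0.186, -3.134, 0.002]
ft_force: [-4.3, -3.9, 2.5]
grip_width: 0.342
grip_force: 30.0
```

```bash
python3 st.py
```

```text
28.5833 tcp [ 0.6273 -0.0273  0.2356] grasp [ 0.6273 -0.0272  0.2546] q [-0.24  0.27  0.3   1.5  -0.08  1.38  1.51] w 29.8
tz [-0.002 -0.001 -1.   ] ty [ 0.119  0.993 -0.001] F [-4.3 -3.9  2.5]
```

Call:
{"method": "move_arm", "body": {
  "increments": "3 -0.3 0 0 0 0 255;3 -0.3 0 0 0 0 255;2 -0.2 0 0 0 0 255;2 -0.2 0 0 0 0 255;2 -0.2 0 0 0 0 255;1 -0.1 0 0 0 0 255;1 -0.1 0 0 0 0 255;0 0 0 0 0 0 255"
}}

```text
time: 29.25
position: [0.641, -0.0286, 0.2362]
tool_rot: [-0.186, -3.134, 0.001]
ft_force: [-4.7, -3.2, 4.7]
grip_width: 0.34
grip_force: 30.0
```

Call:
{"method": "move_arm", "body": {
  "increments": "1 -0.1 0 0 0 0 255;1 -0.1 0 0 0 0 255;0 0 0 0 0 0 255;0 0 0 0 0 0 255;0 0 0 0 0 0 255;0 0 0 0 0 0 255;0 0 0 0 0 0 255;0 0 0 0 0 0 255"
}}

```text
time: 29.92
position: [0.641, -0.0286, 0.2362]
tool_rot: [-0.186, -3.13, 0.001]
ft_force: [-11.6, -2.2, 8.4]
grip_width: 0.342
grip_force: 30.0
```

```bash
python3 st.py
```

```text
29.9167 tcp [ 0.641  -0.0286  0.2362] grasp [ 0.6411 -0.0286  0.2552] q [-0.23  0.3   0.3   1.46 -0.09  1.4   1.52] w 29.8
tz [-0.006 -0.    -1.   ] ty [ 0.118  0.993 -0.001] F [-11.6  -2.2   8.4]
```

Call:
{"method": "move_arm", "body": {
  "increments": "1 0 0 0 0 0 255;0 0 0 0 0 0 180;0 0 0 0 0 0 100;0 0 0 0 0 0 0;0 0 0 0 0 0 0;0 0 0 0 0 0 0;0 0 0 0 0 0 0;0 0 0 0 0 0 0"
}}

```text
time: 30.58
position: [0.6456, -0.0281, 0.2352]
tool_rot: [0.184, 3.135, -0.001]
ft_force: [0.3, -0.4, -0.3]
grip_width: 0.708
grip_force: 0.0
```

Call:
{"method": "move_arm", "body": {
  "increments": "0 0 15 0 0 0 0;0 0 25 0 0 0 0;0 0 30 0 0 0 0;0 0 30 0 0 0 0;-20 0 20 0 0 0 0;-30 0 0 0 0 0 0;-30 0 0 0 0 0 0;-30 0 0 0 0 0 0"
}}

```text
time: 31.25
position: [0.5345, -0.0285, 0.3554]
tool_rot: [0.185, 3.134, -0.002]
ft_force: [-0.0, -0.3, 0.3]
grip_width: 0.998
grip_force: 0.0
```

Call:
{"method": "move_arm", "body": {
  "increments": "-30 0 0 0 0 0 0;-30 0 0 0 0 0 0;0 0 0 0 0 0 0;0 0 0 0 0 0 0;0 0 0 0 0 0 0;0 0 0 0 0 0 0;0 0 0 0 0 0 0;0 0 0 0 0 0 0"
}}

```text
time: 31.92
position: [0.4761, -0.0285, 0.3547]
tool_rot: [0.185, 3.136, -0.003]
ft_force: [-1.0, -0.4, -0.2]
grip_width: 1.001
grip_force: 0.0
```

```bash
python3 st.py
python3 - <<'E'
from h import *
c0=F+.032*xv; B=c0+.072*yv; zb=.048
p=cam("top"); q=cam("side")
rs=[(ring(B,zb+.06,.017),(0,255,255)),(ring(B,zb+.08,.012),(255,0,255)),(np.array([F-.009*xv+b*yv+[0,0,.232] for b in(-.184,.184)]),(0,0,255))]
c=np.zeros((600,800,3),np.uint8); c[:330,:760]=view(p,(245,115,435,197),4,rs)[:328].shape[0] and cv2.copyMakeBorder(view(p,(245,115,435,197),4,rs),0,2,0,0,0)
b=view(q,(310,95,440,275),1.45,rs); c[335:335+b.shape[0],:b.shape[1]]=b
cv2.imwrite("pics/fin.png",c)
for k in(p,q):
    P=pts(k); P=P[abs((P-F)@yv)<.012]; S=P[(P[:,2]>.25)&(P[:,2]<.275)&(P[:,0]>.58)&(P[:,0]<.67)]
    print("tab x'",((S-F)@xv).min(),((S-F)@xv).max(),len(S))
E
```

```text
31.9167 tcp [ 0.4761 -0.0285  0.3547] grasp [ 0.476  -0.0285  0.3737] q [-0.29 -0.09  0.27  1.64  0.03  1.59  1.43] w 87.1
tz [ 0.    -0.002 -1.   ] ty [ 0.118  0.993 -0.002] F [-1.  -0.4 -0.2]
tab x' -0.010661657656435933 -0.000342447736589646 63
tab x' -0.008592076695910172 0.002190266388115208 63
```

View pics/fin.png

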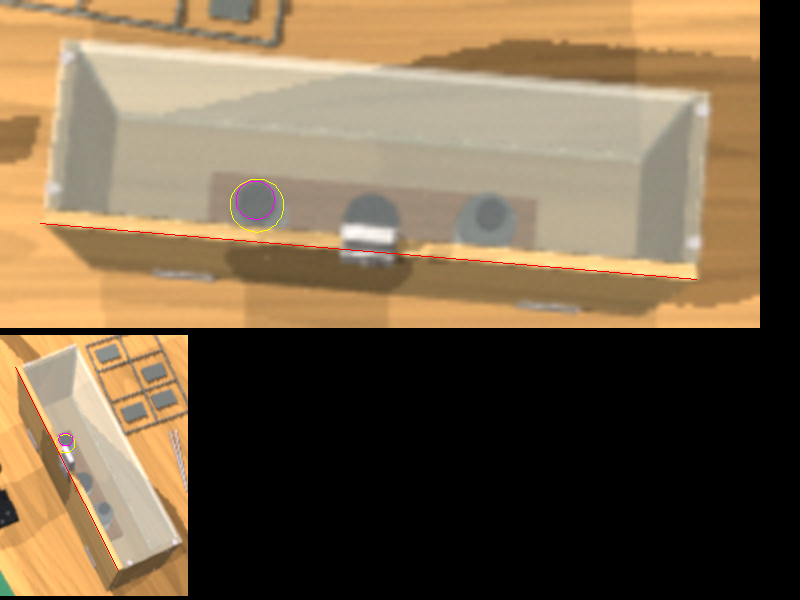

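The flap is flush: the tab spans x' from −10 to 0 mm, as it should when shut. The bottle matches its rings in the hole.

```bash
python3 -c "from bench import ctrl;print(ctrl.close_job())"
```

```text
the job is handed in; nothing more can be done
None
```

The bottle stands upright on the floor of the rack's empty hole, the flap is shut, and the job is handed in; no verdict came back, but the last pictures showed both in place, with the other bottles, the pot of brushes and the arm clear.

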